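# Index the rotary table and hold a split specimen mould closed

## Robot

A 6-joint arm with a two-finger parallel gripper is mounted at the origin on the work surface. World frame = base frame: x ahead of the robot, y to its left, z up, the work surface at z = 0. Lengths are in mm, angles in degrees, forces in N, time in s.
With the tool pointing down it reaches from about 300 to 850 mm from the base axis. Payload 4.2 kg.
Tool frame: the origin (TCP) lies midway between the tips of the shut fingers; the grasp point (between the pads) lies env.hold_point_z behind it (env.hold_point_z is the distance from the TCP to the grasp point, in mm); z points along the fingers, y is the line along which they close (so a half turn about z gives the same grasp; the last joint's range is limited). The gripper opens to 91 mm and grips with 3 to 60 N. Pads are 32 mm wide; open, the fingers measure 118 mm over their backs; the gripper's body (76 mm by 178 mm) begins 60 mm behind the grasp point.
Start: joints at [-67.323, 18.312, 89.639, -0, 72.044, -1.146], TCP at [232.26, -526.021, 213.976] pointing down, gripper open.
Joint ranges: [-177.97, 177.97], [-48.28, 115.42], [12.27, 149.76], [-77.06, 257.06], [2.81, 150.46], [-146.56, 146.56]. Speed limits (degrees/s): [147.25, 147.25, 180, 180, 180, 180].

## Interface

Orientations are given as [roll, pitch, yaw] about the fixed x, y, z axes, in that order (R = Rz(yaw) Ry(pitch) Rx(roll)).
In Python, from workcell import env, viewer, spotter gives the robot as it stands.
- The arm moves only by the tool apply_moves, never from a script. Its arguments are lists of equal length, an entry for each row: "delta_pos": the shift along the world's x, y, z normalised to -1 to 1, where 1 is 120 mm, a list of three; "rot": the turn, a rotation vector about the world's x, y, z normalised to -1 to 1, where 1 is 1.5 rad, a list of three; "hand": the opening, from 0 (shut) to 1 (fully open). A call has 1 to 10 rows; each row is the pose to reach, as a shift and turn from the pose commanded when the call began; what a row does not reach only later rows make up. A row lasts 1/12 s, in which the tool goes at most 41.7 mm and 7.16 degrees, less where a joint would pass 70% of its speed; a pose out of reach is approached as far as the arm can. A call with a number of a shift or a turn outside -1 to 1 is refused whole. A call with a gripper value outside its range is refused whole. The fingers move at their own pace and stop on an object; "newtons" is the grip in N (left out, the last holds). Time passes only in rows, so rows that repeat a pose let the fingers close. It gives the time, the measured TCP pose, the force, the opening and the grip force at its end, in the units of the state.
- env.state(): the state, without advancing time (a new reading comes with each control period).
- viewer.grab_frame(name): name is "scene" or "top" or "wrist"; returns a dict with "pixels" (400x640x3 uint8, red, green, blue), "camera_matrix" (3x3 intrinsics, pixels), "R" (3x3) and "t" (3): a world point X has camera coordinates R X + t; the wrist camera has in their place "mount" (4x4, takes a point from camera to tool coordinates, whose origin is the TCP and whose axes are the flange's). Camera axes: x right, y down, z forward; pixel columns grow to the right and rows downward; lengths in mm; the calibration is good to about 2 mm. A picture is of the moment at which its call begins: read the wrist's pose just before it. There is no depth.
- env.job_done(): hands the job in; it is judged then, once.
Trained networks look in a picture, given as the dict that the camera call returned (one of the last four; its "shot" number tells which), for a name from the list of things; names that differ only in an ending like _2 or _b are one class to them, and where a whole thing is asked for, a point or a joint stands for the part that bears it (a point fixed in the world has none). Each returns a list of dicts, best first, with "score" (0 to 1); they miss things now and then, are a little off and sometimes report something else, mostly with a low value. They report only what shows in the picture. A call takes as long as a camera call. They do not tell look-alikes from the thing itself.
- spotter.trace(picture, query): "mask" (400x640 bool, what is visible of it) and "box" ([centre column, centre row, width, height] in pixels, round what is visible of it).
- spotter.landmark_of(picture, query): "position" ([column, row] in pixels: a listed point, or the origin of a listed thing).
The state is a dict: "time_s": time; "qpos": joint angles; "qvel": joint speeds; "effort": joint torques, N m; "ee_pos": TCP position; "ee_rot": TCP orientation; "force": force on the tool from outside, world axes, zero at the start; "torque": the same for the moment, N m; "gripper_width": finger opening in mm; "gripper_force": force on a finger pad.
Only numpy, scipy, OpenCV 4.12 (cv2) and the standard library are available. Lean on these libraries where they do the work, as an engineer would, in place of code of your own. Each camera call takes 0.05 s, during which the arm holds its last target. There are 200 camera calls.

## Task

Using its upright handle, turn the clicking rotary table one click counter-clockwise (seen from above), so that the lower half of the specimen mould comes to rest beside the brass pointer block on the table's base. Then set the loose upper half on the two dowels, the larger hole over the larger dowel, until the two halves meet flush, and press the pair down on its spring seat with about 15 N. Finish while you are still holding it pressed like that - do not let go - and leave the steel test block, the specimen puck and the loupe where they are.

Things in the scene. Friction and masses are not known exactly. Their poses are not given: they have to be found in the camera images.
- pivot (a point): Centre of the rotary table's disc at the height of the disc's top face, 40 mm above the bench; on the vertical axis of rotation. The disc is bare steel, 220 mm in diameter; its white base is 200 x 200 x 20 mm. Axes are those of the fixed base: the brass pointer block (22 x 22 x 34 mm high, standing on the bench at the rim) lies 128 mm from the axis along -x.
- turntable (a joint): Angle of the disc in rad, growing counter-clockwise seen from above. Detents at 0, 1.047 and 2.094 (60 degrees apart; stops at -0.25 and 2.3). It starts at 0; the loading position, with the mould beside the pointer, is the next one, 1.047. Turning by the handle takes about 6 N at most; once past the middle between two detents it pulls itself in.
- handle (a point): Centre of the grip of the upright grey round handle on the disc: grip 20 mm in diameter, from 60 to 98 mm above the bench on a thinner 14 mm neck; this point is 80 mm above the bench, 18 mm below the handle's top. It stands 90 mm from the axis, opposite the mould (in the loading position on the +x side of the base); x axis radially outwards.
- seat (a joint): How far the spring seat that carries the lower half is pushed down, in m, 0 (up) to 0.010 (stop). Spring 2 N per mm with 2 N preload: 15 N of load sinks it 6.5 mm. The seat moves straight down only.
- lower_half: Lower mould half, an aluminium block 72 (x) x 46 (y) x 18 mm with a round blind cavity in the middle of its top; fixed on the spring seat. Origin: centre of its underside. x along the block's length, z up.
- lower_face (a point): Centre of the lower half's top (mating) face, 76 mm above the bench with the seat up, 62 mm from the disc's axis; axes as lower_half (x along the block's length towards the big dowel; the length lies square to the disc's radius).
- big_dowel (a point): Foot of the big steel dowel on the mating face, 24 mm from the middle along +x: 12 mm in diameter, 17 mm high, its upper 7 mm tapering to 5 mm. Axes as lower_half.
- small_dowel (a point): Foot of the small steel dowel on the mating face, 24 mm from the middle along -x: 8 mm in diameter, 17 mm high, its upper 7 mm tapering to 3 mm. Axes as lower_half.
- upper_half: Loose upper mould half, an aluminium block 72 (x) x 46 (y) x 34 mm, about 0.3 kg, lying on the bench the right way up. Three holes go right through: a 20 mm filling hole in the middle, a 14 mm dowel hole towards +x, a 10 mm dowel hole towards -x. Origin: centre of its underside (the mating face). When closed, its x axis points the same way as the lower half's.
- upper_centre (a point): Middle of the upper half, 17 mm above its underside; axes as upper_half. Gripped across its 46 mm width (y).
- big_hole (a point): Centre of the 14 mm dowel hole at the upper half's underside, 24 mm from the middle along +x.
- small_hole (a point): Centre of the 10 mm dowel hole at the upper half's underside, 24 mm from the middle along -x.
- test_block: Bystander: round steel hardness test block, 64 mm in diameter, 12 mm high. Origin at the centre of its underside.
- puck: Bystander: reddish-brown mounted-specimen puck, 30 mm in diameter, 20 mm high. Origin at the centre of its underside.
- loupe: Bystander: grey and aluminium standing loupe, 46 mm in diameter, 36 mm high. Origin at the centre of its underside.
Not all that is in view belongs to the job. Leave any green or purple look-alike of the upper_half alone.

How it is judged (in metres and radians):
On the way, in this order (a step that is already met when the one before it is completed fails the run):
1. the rotary table rests in the loading detent, the lower half beside the pointer (value of joint turntable between 0.947 and 1.147 rad and velocity of joint turntable between -0.1 and 0.1 rad/s), for 0.2 s.
2. the upper half is fully down on the dowels, big hole on big dowel (distance between big_hole and big_dowel below 0.004 m and distance between small_hole and small_dowel below 0.004 m and z of big_hole in the frame of big_dowel below 0.0025 m and z of small_hole in the frame of small_dowel below 0.0025 m), for 0.2 s.
At the end, for the whole second after the job is handed in: Table in the loading detent (within 0.1 rad); each hole within 4 mm of its dowel's foot, faces within 2.5 mm; fingers on the upper half, halves pressed together with 8 to 35 N, seat sunk over 2.5 mm, at rest for the last second; bystanders within 30 mm of their start (all of step 2 and value of joint turntable between 0.947 and 1.147 rad and contact force between upper_half and lower_half between 8 and 35 N and value of joint seat above 0.0025 m and contact force between upper_half and the fingers above 2 N and linear speed of upper_half below 0.02 m/s and distance of each of test_block, puck, loupe from where it was at the start of the episode below 0.03 m); the arm keeps its last pose, push and grip.
It fails at once if test block pushed away or knocked over (distance of test_block from where it was at the start of the episode above 0.03 m or angle between test_block's own z axis and vertical above 0.5 rad).
It fails at once if puck pushed away or knocked over (distance of puck from where it was at the start of the episode above 0.03 m or angle between puck's own z axis and vertical above 0.5 rad).
It fails at once if loupe pushed away or knocked over (distance of loupe from where it was at the start of the episode above 0.03 m or angle between loupe's own z axis and vertical above 0.5 rad).
It also fails if it takes over 54 s, if anything falls off the work surface, if the arm or the gripper's body presses on something with over 40 N, if the wrist force passes 120 N, or if a joint passes its speed limit or range.

## Working session

There is one attempt and no reset: what is moved stays moved. The work goes in short steps, Python scripts to look and compute and a tool call to move; the robot and the scene stay as the last step left them, time stands still between calls to the robot, and variables do not carry over. Pictures are saved under pics/ and viewed, at most 10 in all, crops included, and the job is handed in when it is done.

Besides the shell and the picture viewer there is one more tool, called after "Request:" as a command line: name --argument value ..., lists and objects as JSON in quotes. apply_moves: Moves the arm, as the interface text tells. Its arguments: {"type":"object","properties":{"delta_pos":{"type":"array"},"rot":{"type":"array"},"hand":{"type":"array"},"newtons":{"type":"number"}},"required":["delta_pos","rot","hand"]}

```bash
ls; mkdir -p pics; python3 - <<'E'
from workcell import env, viewer, spotter
import cv2
print(env.state(), env.hold_point_z)
for n in ["top","scene"]:
    p=viewer.grab_frame(n); cv2.imwrite(f"pics/{n}0.png",p["pixels"][:,:,::-1])
    print(n,p["camera_matrix"].tolist(),p["R"].tolist(),p["t"].tolist())
    for q in ["pivot","handle","lower_face","big_dowel","small_dowel","upper_centre","upper_half","big_hole","small_hole","test_block","puck","loupe"]:
        print(q,[(round(d["score"],2),[round(float(x)) for x in d["position"]]) for d in spotter.landmark_of(p,q)[:4]])
E
```

```text
pics
{'time_s': 0.0, 'qpos': array([-6.73237816e+01,  1.83515849e+01,  8.97045783e+01, -1.98926459e-03,
        7.20407586e+01, -1.14623282e+00]), 'qvel': array([-0.03052566, -0.04266772,  0.04588099, -0.00620787,  0.02509519,
       -0.07704578]), 'effort': array([-7.01549743e-04, -4.12462449e+01, -2.31973135e+01,  7.26164994e-02,
        4.59191320e-02, -1.67041508e-04]), 'ee_pos': array([ 232.04991633, -525.57973036,  213.13319588]), 'ee_rot': array([-1.79903060e+02, -4.79223547e-05,  2.38230661e+01]), 'force': array([ 0.41867055,  0.46329546, -0.62175256]), 'torque': array([ 0.00340631,  0.05110684, -0.0191805 ]), 'gripper_force': 0.0, 'gripper_width': 91.1345090721677} 18.8
top [[383.63591726435106, 0.0, 319.1978898389256], [0.0, 383.63591726435106, 199.22373061306837], [0.0, 0.0, 1.0]] [[-0.023052391560728757, -0.9995700703664276, 0.018117993017601565], [-0.9932501881990032, 0.020838407764521696, -0.11410444515654933], [0.11367783814787862, -0.02062608032308946, -0.9933035356448352]] [52.137774212759716, 517.0147853436507, 890.5421242653151]
pivot []
handle [(0.94, [311, 160])]
[... 787 characters left out ...]
34121013e-05, -0.5457557600654248]] [-35.973031226464556, -201.10984284324047, 1231.4529570458355]
pivot [(0.93, [364, 226])]
handle [(0.58, [334, 230])]
lower_face [(0.87, [382, 198]), (0.69, [260, 223])]
big_dowel [(0.72, [390, 200])]
small_dowel [(0.82, [371, 193]), (0.67, [217, 232])]
upper_centre [(0.82, [247, 246]), (0.81, [209, 192]), (0.59, [221, 218])]
upper_half [(0.77, [222, 222]), (0.76, [247, 254]), (0.71, [208, 196]), (0.56, [465, 208])]
big_hole [(0.96, [237, 262]), (0.81, [204, 203]), (0.59, [223, 218]), (0.2, [219, 219])]
small_hole [(0.95, [256, 244]), (0.83, [217, 230]), (0.66, [219, 192])]
test_block [(0.78, [159, 282])]
puck [(0.6, [262, 227])]
loupe [(0.59, [464, 207])]
```

```bash
python3 - <<'E'
import cv2
a=cv2.imread("pics/top0.png")[120:320,140:500]; cv2.imwrite("pics/topc.png",cv2.resize(a,None,fx=2.2,fy=2.2,interpolation=cv2.INTER_CUBIC))
a=cv2.imread("pics/scene0.png")[150:310,130:500]; cv2.imwrite("pics/scenec.png",cv2.resize(a,None,fx=2.1,fy=2.1,interpolation=cv2.INTER_CUBIC))
E
```

```text
(no output)
```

View pics/topc.png

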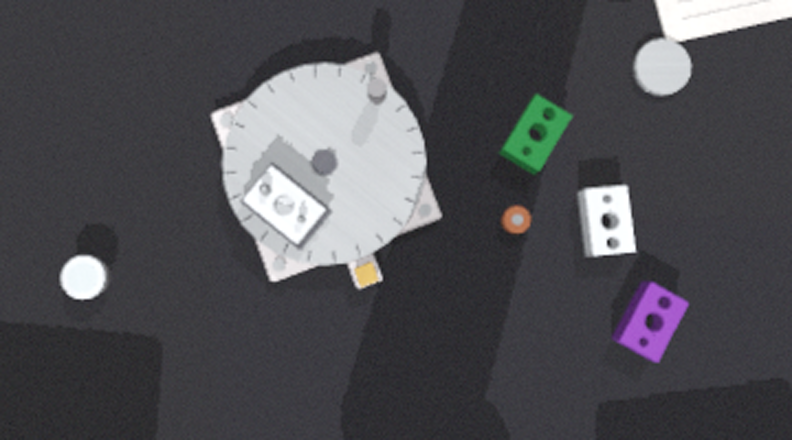

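View pics/scenec.png

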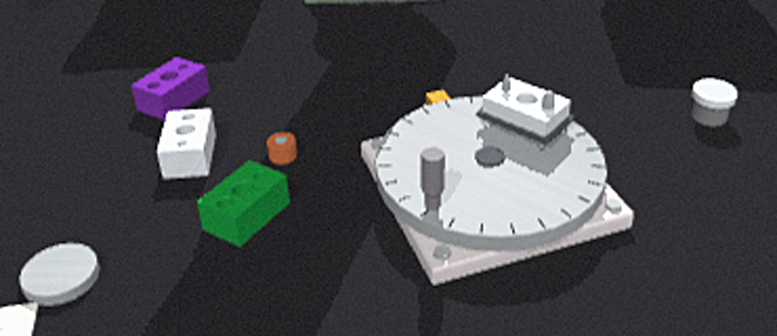

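The three candidates in the top view are the green block (383,180), the aluminium block (416,220) and the purple block (436,264). The aluminium one is the upper half, since green and purple are the look-alikes. Its bigger hole seems to be the one toward image-bottom (-x). The brass pointer is at about (306,244) and the handle at about (311,160).

```bash
cat > h.py <<'E'
import numpy as np, cv2
from workcell import env, viewer, spotter
def ray(p,px,st=None):
    K=p["camera_matrix"]; d=np.linalg.inv(K)@[px[0],px[1],1.]
    if "R" in p: R,t=np.array(p["R"]),np.array(p["t"]); return -R.T@t, R.T@d
    from scipy.spatial.transform import Rotation as Ro
    M=np.array(p["mount"]); Rw=Ro.from_euler("xyz",st["ee_rot"],degrees=True).as_matrix()
    return Rw@M[:3,3]+st["ee_pos"], Rw@M[:3,:3]@d
def at_z(p,px,z,st=None):
    o,d=ray(p,px,st); return o+d*(z-o[2])/d[2]
def lm(p,q,n=4): return [(round(d["score"],2),[round(float(x),1) for x in d["position"]]) for d in spotter.landmark_of(p,q)[:n]]
E
python3 - <<'E'
from h import *
T=viewer.grab_frame("top"); S=viewer.grab_frame("scene")
Z=dict(pivot=40,handle=80,lower_face=76,big_dowel=76,small_dowel=76,upper_centre=17,upper_half=0,big_hole=0,small_hole=0,test_block=0,puck=0,loupe=0)
for q,z in Z.items():
    for n,p in (("T",T),("S",S)):
        print(q,n,[(s,x,at_z(p,x,z).round().tolist()[:2]) for s,x in lm(p,q)])
print("hub",at_z(T,(286.8,193.2),40),"handle top",at_z(T,(140+376/2.2,120+90/2.2),98),"brass",at_z(T,(140+366/2.2,120+274/2.2),34))
# upper crop
a=T["pixels"][195:250,385:475,::-1]; cv2.imwrite("pics/up.png",cv2.resize(a,None,fx=8,fy=8,interpolation=cv2.INTER_CUBIC))
# top face contour of white block
for d in spotter.trace(T,"upper_half")[:4]: print(d["score"],d["box"],cv2.minAreaRect(np.argwhere(d["mask"])[:,::-1].astype(np.float32)))
E
```

```text
pivot T [(0.56, [288.4, 190.2], [540.0, 114.0])]
pivot S [(0.89, [361.4, 224.3], [532.0, 112.0]), (0.36, [380.6, 197.5], [436.0, 165.0])]
handle T [(0.89, [311.9, 160.9], [601.0, 56.0]), (0.24, [412.3, 221.3], [458.0, -167.0])]
handle S [(0.64, [337.8, 229.8], [600.0, 61.0])]
lower_face T [(0.6, [270.2, 208.2], [495.0, 153.0])]
lower_face S [(0.67, [380.7, 198.5], [494.0, 154.0])]
big_dowel T [(0.73, [259.6, 204.2], [504.0, 177.0])]
big_dowel S [(0.93, [391.3, 199.1], [498.0, 175.0]), (0.71, [220.0, 219.8], [555.0, -162.0])]
small_dowel T [(0.79, [276.4, 217.8], [473.0, 139.0])]
small_dowel S [(0.95, [368.3, 194.4], [478.0, 131.0])]
upper_centre T [(0.74, [382.7, 181.2], [561.0, -116.0]), (0.64, [416.5, 222.1], [459.0, -194.0]), (0.6, [436.1, 264.6], [356.0, -236.0])]
upper_centre S [(0.95, [247.3, 245.5], [562.0, -116.0]), (0.91, [219.5, 217.4], [465.0, -192.0]), (0.79, [205.5, 192.7], [360.0, -248.0])]
upper_half T [(0.96, [379.2, 181.3], [563.0, -111.0]), (0.81, [414.2, 220.4], [464.0, -193.0]), (0.75, [432.2, 265.1], [354.0, -232.0])]
upper_half S [(0.91, [220.6, 223.3], [463.0, 
[... 943 characters left out ...]
, 249.3], [406.0, 373.0]), (0.57, [263.1, 205.8], [508.0, 179.0]), (0.2, [287.7, 192.4], [540.0, 118.0])]
loupe S [(0.71, [465.9, 207.8], [427.0, 365.0])]
hub [532.76501737 117.39208435  40.        ] handle top [596.96134705  58.75499546  98.        ] brass [410.88455623  73.48799177  34.        ]
0.9 [436.1, 267.7, 29.9, 34.6] ((435.9000549316406, 265.70001220703125), (23.702320098876953, 31.752164840698242), 26.56505012512207)
0.65 [416.3, 220.7, 30.2, 32.7] ((415.5154724121094, 220.12310791015625), (30.636579513549805, 22.822389602661133), 82.87498474121094)
0.6 [384.4, 181.1, 30.4, 40.4] ((383.3185119628906, 181.6317596435547), (20.405841827392578, 32.20296859741211), 30.068584442138672)
```

View pics/up.png

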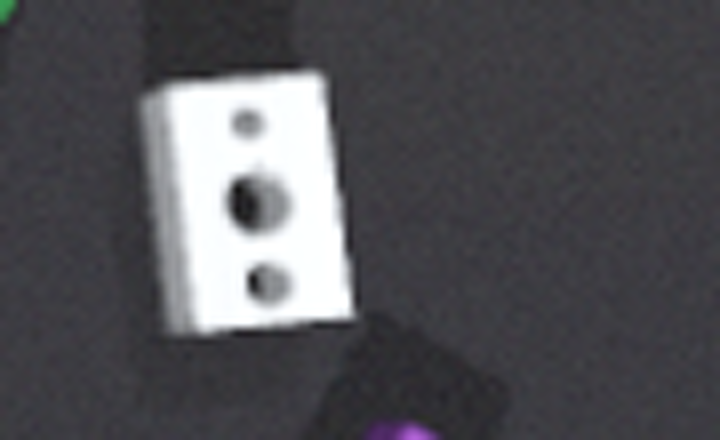

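The crop shows the aluminium block with its small hole at about (415.9,210.5), toward +x, and its bigger hole at about (418.5,230.4), toward -x. The block's x axis therefore points roughly along world -x. I'm moving to the handle now.

Request:
apply_moves --delta_pos '[[0.6,1,0],[0.6,1,0],[0.6,1,0],[0.6,1,0]]' --rot '[[0,0,0.333],[0,0,0.333],[0,0,0.333],[0,0,0.333]]' --hand '[1,1,1,1]'

```text
time_s: 2.98
ee_pos: [305.7, -401.9, 214.0]
ee_rot: [-179.9, -0.1, 52.9]
force: [0.1, -0.3, -0.3]
gripper_width: 91.1
gripper_force: 0.0
```

Request:
apply_moves --delta_pos '[[0.6,1,0],[0.6,1,0],[0.6,1,0],[0.6,1,0]]' --rot '[[0,0,0.333],[0,0,0.333],[0,0,0.333],[0,0,0.333]]' --hand '[1,1,1,1]'

```text
time_s: 3.32
ee_pos: [377.8, -282.1, 214.2]
ee_rot: [179.9, -0.1, 81.6]
force: [-0.4, 0.2, 1.5]
gripper_width: 90.9
gripper_force: 0.0
```

Request:
apply_moves --delta_pos '[[0.6,1,0],[0.6,1,0],[0.6,1,0],[0.6,1,0]]' --rot '[[0,0,0.333],[0,0,0.333],[0,0,0.333],[0,0,0.333]]' --hand '[1,1,1,1]'

```text
time_s: 3.65
ee_pos: [450.2, -162.2, 214.2]
ee_rot: [179.9, -0.1, 110.2]
force: [0.1, -0.4, -0.4]
gripper_width: 91.3
gripper_force: 0.0
```

Request:
apply_moves --delta_pos '[[0.6,1,0],[0.6,1,0],[0.6,1,0],[0.6,1,0]]' --rot '[[0,0,0.333],[0,0,0.333],[0,0,0.333],[0,0,0.333]]' --hand '[1,1,1,1]'

```text
time_s: 3.98
ee_pos: [522.6, -41.8, 214.0]
ee_rot: [179.8, 0.0, 138.8]
force: [0.3, -0.5, -1.3]
gripper_width: 91.3
gripper_force: 0.0
```

Request:
apply_moves --delta_pos '[[0.65,0.85,0],[0.65,0.85,0],[0.65,0.85,0],[0.65,0.85,0],[0.65,0.85,0],[0.65,0.85,0]]' --rot '[[0,0,0],[0,0,0],[0,0,0],[0,0,0],[0,0,0],[0,0,0]]' --hand '[1,1,1,1,1,1]'

```text
time_s: 4.48
ee_pos: [597.7, 55.8, 213.5]
ee_rot: [-179.9, -0.0, 138.3]
force: [-0.0, -0.3, 0.9]
gripper_width: 91.4
gripper_force: 0.0
```

```bash
python3 - <<'E'
from h import *
s=env.state(); p=viewer.grab_frame("wrist"); print(s["time_s"],s["ee_pos"],s["ee_rot"],s["qpos"])
cv2.imwrite("pics/w1.png",p["pixels"][:,:,::-1])
for q,z in dict(pivot=40,handle=80,lower_face=76,big_dowel=76,small_dowel=76).items(): print(q,[(c,x,at_z(p,x,z,s).round(1).tolist()) for c,x in lm(p,q,2)])
E
```

```text
4.4833 [597.73629292  55.77043362 213.51474958] [-1.79919159e+02 -3.38397035e-02  1.38343092e+02] [ 4.25065814e+00  2.06658738e+01  8.61623742e+01 -3.33610624e-02
  7.32533623e+01 -4.40828222e+01]
pivot [(0.91, [326.5, 91.2], [532.1, 118.9, 40.0])]
handle [(0.8, [324.9, 189.8], [600.5, 55.9, 80.0])]
lower_face [(0.88, [323.4, 15.1], [485.1, 156.4, 76.0])]
big_dowel [(0.7, [350.8, 16.4], [501.5, 173.2, 76.0]), (0.42, [325.8, 89.2], [531.7, 117.9, 76.0])]
small_dowel [(0.7, [298.0, 18.6], [472.6, 138.3, 76.0])]
```

View pics/w1.png

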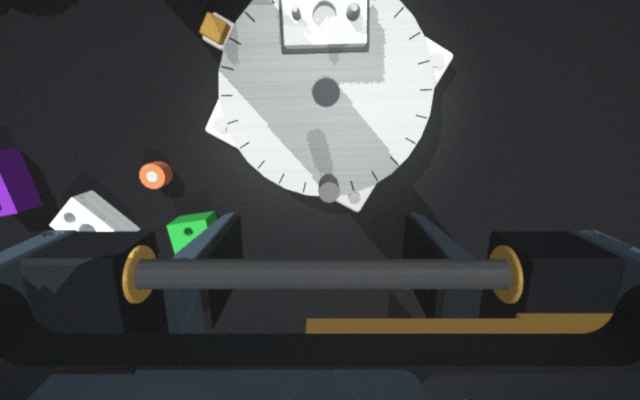

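The wrist view shows the hub at (326,92), the handle at (329,188) and the mould with its dowels at the top edge. The handle is almost directly below the gripper, so I'll descend and grip it.

Request:
apply_moves --delta_pos '[[0.02,0.01,-0.3],[0.02,0.01,-0.6],[0.02,0.01,-0.9],[0.02,0.01,-0.9]]' --rot '[[0,0,0],[0,0,0],[0,0,0],[0,0,0]]' --hand '[1,1,1,1]'

```text
time_s: 5.12
ee_pos: [595.4, 56.2, 99.4]
ee_rot: [-179.4, -0.6, 138.2]
force: [-1.1, -0.1, -1.1]
gripper_width: 91.0
gripper_force: 0.0
```

Request:
apply_moves --delta_pos '[[0,0,-0.2],[0,0,-0.37],[0,0,-0.37],[0,0,-0.37],[0,0,-0.37],[0,0,-0.37],[0,0,-0.37],[0,0,-0.37],[0,0,-0.37],[0,0,-0.37]]' --rot '[[0,0,0],[0,0,0],[0,0,0],[0,0,0],[0,0,0],[0,0,0],[0,0,0],[0,0,0],[0,0,0],[0,0,0]]' --hand '[1,1,0.1,0.1,0.1,0.1,0.1,0.1,0.1,0.1]' --newtons 20

```text
time_s: 5.95
ee_pos: [600.8, 57.2, 62.0]
ee_rot: [180.0, 0.0, 138.3]
force: [-0.4, 0.1, 0.6]
gripper_width: 40.4
gripper_force: 0.0
```

Request:
apply_moves --delta_pos '[[0,0,0],[0,0,0],[0,0,0],[0,0,0],[0,0,0],[0,0,0]]' --rot '[[0,0,0],[0,0,0],[0,0,0],[0,0,0],[0,0,0],[0,0,0]]' --hand '[0,0,0,0,0,0]'

```text
time_s: 6.45
ee_pos: [601.0, 57.3, 61.6]
ee_rot: [180.0, 0.0, 138.3]
force: [1.3, 0.5, 0.2]
gripper_width: 19.4
gripper_force: 20.0
```

Request:
apply_moves --delta_pos '[[0.041,0.051,0],[0.077,0.105,0],[0.108,0.163,0],[0.135,0.223,0],[0.155,0.285,0],[0.172,0.348,0],[0.181,0.413,0],[0.186,0.478,0],[0.184,0.543,0],[0.178,0.608,0]]' --rot '[[0,0,0.058],[0,0,0.116],[0,0,0.175],[0,0,0.233],[0,0,0.291],[0,0,0.349],[0,0,0.407],[0,0,0.465],[0,0,0.524],[0,0,0.582]]' --hand '[0,0,0,0,0,0,0,0,0,0]'

```text
time_s: 7.28
ee_pos: [623.0, 131.4, 61.6]
ee_rot: [179.9, 0.1, -171.4]
force: [1.9, 2.4, -1.0]
gripper_width: 19.4
gripper_force: 20.0
```

Request:
apply_moves --delta_pos '[[-0.013,0.064,0],[-0.031,0.127,0],[-0.031,0.127,0],[-0.031,0.127,0],[-0.031,0.127,0],[-0.031,0.127,0]]' --rot '[[0,0,0.058],[0,0,0.116],[0,0,0.116],[0,0,0.116],[0,0,0.116],[0,0,0.116]]' --hand '[0,0,0,0,0,0]'

```text
time_s: 7.78
ee_pos: [619.6, 145.8, 61.6]
ee_rot: [180.0, 0.2, -161.8]
force: [5.0, 3.0, -2.6]
gripper_width: 19.4
gripper_force: 20.0
```

Request:
apply_moves --delta_pos '[[0,0,0],[0,0,0],[0,0,0],[0,0,0],[0,0,0],[0,0,0]]' --rot '[[0,0,0],[0,0,0],[0,0,0],[0,0,0],[0,0,0],[0,0,0]]' --hand '[1,1,1,1,1,1]'

```text
time_s: 8.28
ee_pos: [618.1, 145.1, 61.6]
ee_rot: [180.0, -0.0, -161.7]
force: [-0.7, -0.1, -0.2]
gripper_width: 56.3
gripper_force: 0.0
```

```bash
python3 - <<'E'
from h import *
s=env.state(); print(s["ee_pos"],s["ee_rot"],s["gripper_width"])
p=viewer.grab_frame("top"); cv2.imwrite("pics/top2.png",cv2.resize(p["pixels"][120:320,140:500,::-1],None,fx=2.2,fy=2.2,interpolation=cv2.INTER_CUBIC))
S=viewer.grab_frame("scene")
for q,z in dict(handle=80,lower_face=76,big_dowel=76,small_dowel=76).items(): print(q,[[(c,x,at_z(P,x,z,s).round(1).tolist()) for c,x in lm(P,q,2)] for P in (p,S)])
E
```

```text
[618.05524227 145.13885944  61.55764269] [ 1.79997535e+02 -3.08587376e-02 -1.61728492e+02] 56.25561504515221
handle [[], [(0.56, [387.5, 233.4], [613.6, 148.4, 80.0])]]
lower_face [[(0.19, [372.5, 221.6], [459.1, -77.8, 76.0])], []]
big_dowel [[], []]
small_dowel [[], []]
```

View pics/top2.png

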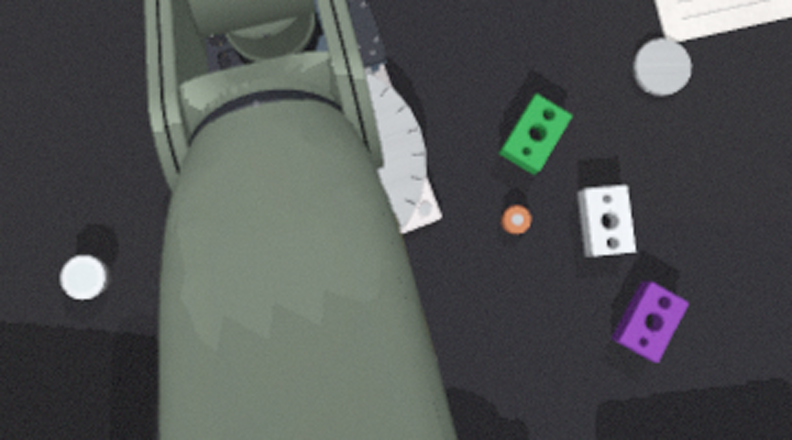

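The gripper has released. The arm hides the table here, while the upper half at (416,220) and the bystanders look untouched. I'll lift and look at the mould with the wrist camera.

Request:
apply_moves --delta_pos '[[0,0,0.1],[0,0,0.4],[0,0,0.7],[0,0,1],[-0.25,-0.2,1],[-0.5,-0.4,1],[-0.5,-0.4,1],[-0.5,-0.4,1],[-0.5,-0.4,1],[-0.5,-0.4,1]]' --rot '[[0,0,0],[0,0,0],[0,0,0],[0,0,-0.05],[0,0,-0.1],[0,0,-0.143],[0,0,-0.143],[0,0,-0.143],[0,0,-0.143],[0,0,-0.143]]' --hand '[1,1,1,1,1,1,1,1,1,1]'

```text
time_s: 9.62
ee_pos: [559.4, 97.9, 182.1]
ee_rot: [180.0, 0.1, -174.0]
force: [0.1, 0.2, 0.5]
gripper_width: 91.1
gripper_force: 0.0
```

```bash
python3 - <<'E'
from h import *
s=env.state(); p=viewer.grab_frame("wrist"); print(s["time_s"],s["ee_pos"],s["ee_rot"],s["qpos"])
cv2.imwrite("pics/w2.png",p["pixels"][:,:,::-1])
for q,z in dict(pivot=40,handle=80,lower_face=76,big_dowel=76,small_dowel=76).items(): print(q,[(c,x,at_z(p,x,z,s).round(1).tolist()) for c,x in lm(p,q,2)])
E
```

```text
9.6167 [559.44905089  97.89424648 182.14719913] [ 1.79979386e+02  1.00465130e-01 -1.73966228e+02] [ 8.75574572e+00  1.88734605e+01  9.35674656e+01  1.71283692e-02
  6.74577441e+01 -8.72845964e+01]
pivot [(0.78, [349.1, 159.9], [531.1, 120.7, 40.0])]
handle [(0.72, [365.6, 264.6], [620.0, 144.2, 80.0])]
lower_face [(0.59, [333.7, 95.4], [475.0, 98.0, 76.0])]
big_dowel [(0.93, [360.2, 86.8], [466.2, 118.6, 76.0])]
small_dowel [(0.56, [306.0, 102.7], [483.1, 76.1, 76.0])]
```

View pics/w2.png

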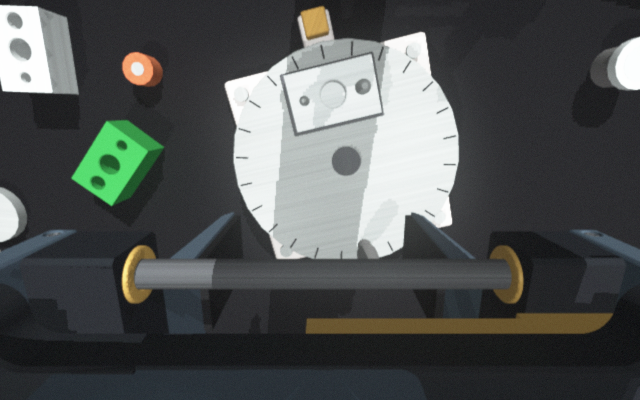

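The table has clicked over. The mould's centre is at about (333,95), beside the brass block (316,25), with the big dowel at (363,88) and the small one at (304,101). Next I'll measure the mould face precisely.

```bash
python3 - <<'E'
from h import *
s=env.state()
p=viewer.grab_frame("wrist")
a=p["pixels"][40:150,265:400,::-1]; cv2.imwrite("pics/w2c.png",cv2.resize(a,None,fx=5.5,fy=5.5,interpolation=cv2.INTER_CUBIC))
d=spotter.trace(p,"lower_half")[0]; r=cv2.minAreaRect(np.argwhere(d["mask"])[:,::-1].astype(np.float32)); print(d["score"],r)
c=np.array([at_z(p,x,76,s)[:2] for x in cv2.boxPoints(r)]); print(c.round(1), c.mean(0), [np.linalg.norm(c[i]-c[i-1]) for i in range(4)],[np.degrees(np.arctan2(*(c[i]-c[i-1])[::-1])) for i in range(4)])
E
```

```text
0.76 ((334.1307373046875, 95.03472900390625), (59.75183868408203, 90.2537612915039), 76.26373291015625)
[[464.1  55.9]
 [440.9 123.5]
 [483.6 141.5]
 [508.6  71.2]] [474.31513241  98.02069433] [np.float64(47.01471463263994), np.float64(71.48093472441091), np.float64(46.35014872406262), np.float64(74.63172653737264)] [np.float64(-161.05756303058007), np.float64(108.94293146652673), np.float64(22.835348221269133), np.float64(-70.46478004920571)]
```

View pics/w2c.png

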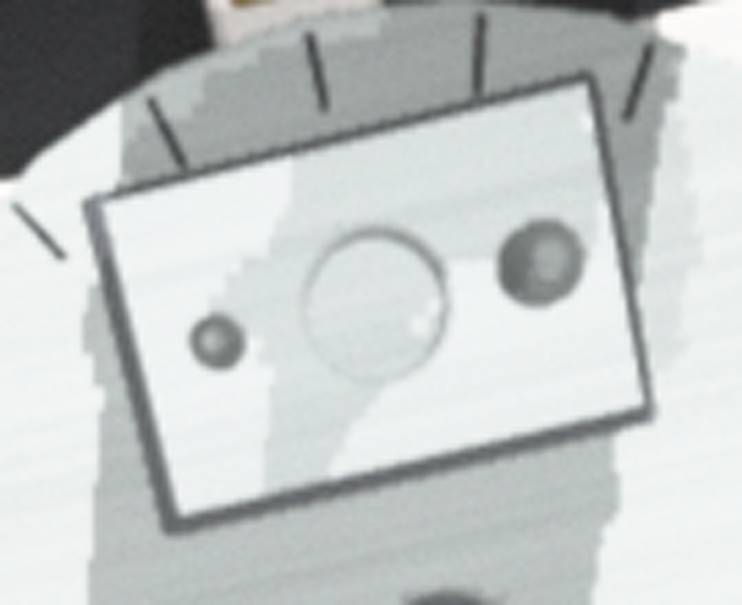

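The crop shows the mating face corners at (284,76), (372,54.5), (383,114) and (298,134), and the cavity centre at (333.2,95.5). I'll compute its pose and also head for the upper half.

```bash
python3 - <<'E'
from h import *
s=env.state(); p=viewer.grab_frame("wrist")
c=np.array([at_z(p,x,76,s)[:2] for x in [(284.1,76.4),(371.9,54.5),(382.8,113.6),(297.7,133.6)]])
print(c.round(1),c.mean(0)); 
for i,j in [(0,1),(3,2),(0,3),(1,2)]: d=c[j]-c[i]; print(np.linalg.norm(d),np.degrees(np.arctan2(d[1],d[0])))
print("cav",at_z(p,(333.2,95.5),76,s))
E
```

```text
[[463.6  56.5]
 [440.1 124.1]
 [483.9 139.6]
 [507.4  71.2]] [473.74739975  97.83670846]
71.63209283127871 109.18132124523109
72.30630149180118 109.01295816117931
46.22825138403493 18.58522397387332
46.43862143825443 19.419386430687968
cav [474.0094302   97.28052545  76.        ]
```

Request:
apply_moves --delta_pos '[[-0.2,-1,0.1],[-0.2,-1,0.1],[-0.2,-1,0.1],[-0.2,-1,0.1]]' --rot '[[0,0,0],[0,0,0],[0,0,0],[0,0,0]]' --hand '[1,1,1,1]'

```text
time_s: 10.4
ee_pos: [533.3, -28.2, 194.4]
ee_rot: [-179.8, 0.0, -174.3]
force: [-1.0, 1.0, 0.3]
gripper_width: 91.0
gripper_force: 0.0
```

Request:
apply_moves --delta_pos '[[-0.1,-1,0],[-0.1,-1,0],[-0.1,-1,0],[-0.1,-1,0],[-0.1,-1,0],[-0.1,-1,0]]' --rot '[[0,0,0],[0,0,0],[0,0,0],[0,0,0],[0,0,0],[0,0,0]]' --hand '[1,1,1,1,1,1]'

```text
time_s: 10.9
ee_pos: [522.4, -142.1, 193.5]
ee_rot: [179.9, -0.0, -174.0]
force: [-0.8, -0.4, -0.2]
gripper_width: 90.9
gripper_force: 0.0
```

Request:
apply_moves --delta_pos '[[0,-0.4,0],[0,-0.4,0],[0,-0.4,0],[0,-0.4,0]]' --rot '[[0,0,0],[0,0,0],[0,0,0],[0,0,0]]' --hand '[1,1,1,1]'

```text
time_s: 11.23
ee_pos: [522.5, -189.3, 193.4]
ee_rot: [179.9, -0.0, -174.0]
force: [0.8, -0.2, 0.2]
gripper_width: 91.6
gripper_force: 0.0
```

```bash
python3 - <<'E'
from h import *
s=env.state(); p=viewer.grab_frame("wrist"); print(s["time_s"],s["ee_pos"],s["ee_rot"])
cv2.imwrite("pics/w3.png",p["pixels"][:,:,::-1])
for q,z in dict(upper_half=0,upper_centre=17,big_hole=0,small_hole=0).items(): print(q,[(c,x,at_z(p,x,z,s).round(1).tolist()) for c,x in lm(p,q,3)])
E
```

```text
11.2333 [ 522.45632918 -189.28882025  193.40667862] [ 1.79928032e+02 -1.38659525e-02 -1.73976421e+02]
upper_half [(0.81, [322.9, 123.4], [463.9, -194.9, 0.0]), (0.73, [380.3, 212.5], [558.6, -116.9, 0.0]), (0.59, [296.8, 8.8], [354.6, -233.0, 0.0])]
upper_centre [(0.85, [383.1, 220.2], [562.3, -116.1, 17.0]), (0.77, [325.9, 122.0], [461.6, -192.0, 17.0]), (0.75, [296.6, 1.1], [352.5, -232.1, 17.0])]
big_hole [(0.81, [286.0, 32.7], [377.7, -242.1, 0.0]), (0.69, [366.4, 229.0], [580.8, -130.3, 0.0]), (0.67, [328.9, 97.7], [436.4, -191.4, 0.0])]
small_hole [(0.91, [390.7, 197.3], [539.0, -107.7, 0.0]), (0.9, [326.2, 143.8], [485.6, -188.9, 0.0])]
```

View pics/w3.png

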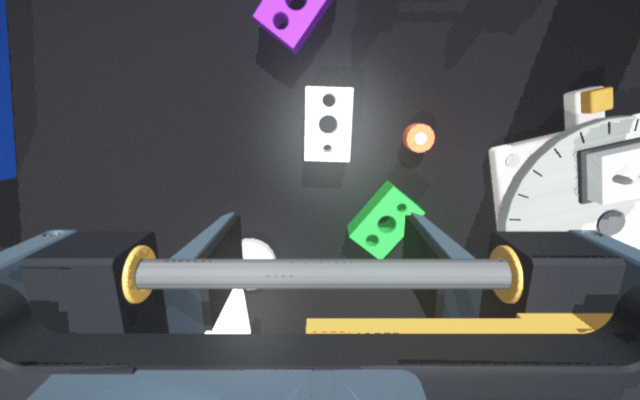

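The aluminium block is at (328,123). Its big hole (329,100) is at the top, which is the -x side, and its small hole is at (327,148). I'll fit its top face.

```bash
python3 - <<'E'
from h import *
s=env.state(); p=viewer.grab_frame("wrist")
g=cv2.cvtColor(p["pixels"],cv2.COLOR_RGB2GRAY); m=(g>140).astype(np.uint8); x0,y0=285,70; sub=m[y0:180,x0:375]
n,l,st,ce=cv2.connectedComponentsWithStats(sub); k=1+np.argmax(st[1:,4]); 
r=cv2.minAreaRect((np.argwhere(l==k)[:,::-1]+[x0,y0]).astype(np.float32)); print(r)
c=np.array([at_z(p,x,34,s)[:2] for x in cv2.boxPoints(r)]); print(c.round(1),c.mean(0))
for i in range(4): d=c[i]-c[i-1]; print(np.linalg.norm(d),np.degrees(np.arctan2(d[1],d[0])))
h=[at_z(p,x,34,s)[:2] for x in [(329,100),(327.5,124),(327,148)]]; print(h)
E
```

```text
((328.38958740234375, 123.81298828125), (49.272640228271484, 76.29096984863281), 1.9091522693634033)
[[ 502.5 -212.3]
 [ 428.5 -216.6]
 [ 424.9 -169.1]
 [ 498.8 -161.9]] [ 463.66468139 -189.94780531]
50.495604298387036 -85.80705195295477
74.1328497373279 -176.67628268898534
47.62913014833059 94.2975724504415
74.23173247107307 5.537581933655059
[array([ 439.94389168, -191.9799932 ]), array([ 462.86059497, -190.90607275]), array([ 486.52811013, -188.7841349 ])]
```

Request:
apply_moves --delta_pos '[[-0.25,-0.01,0],[-0.495,-0.01,-0.2],[-0.495,-0.01,-0.5],[-0.495,-0.01,-0.8],[-0.495,-0.01,-0.9],[-0.495,-0.01,-0.9],[-0.495,-0.01,-0.9],[-0.495,-0.01,-0.9]]' --rot '[[0,0,-0.02],[0,0,-0.02],[0,0,-0.02],[0,0,-0.02],[0,0,-0.02],[0,0,-0.02],[0,0,-0.02],[0,0,-0.02]]' --hand '[1,1,1,1,1,1,1,1]'

```text
time_s: 12.2
ee_pos: [464.2, -192.1, 86.8]
ee_rot: [-179.9, 0.1, -175.7]
force: [-0.5, -0.1, 0.2]
gripper_width: 91.1
gripper_force: 0.0
```

Request:
apply_moves --delta_pos '[[0,0,-0.15],[0,0,-0.3],[0,0,-0.45],[0,0,-0.6],[0,0,-0.67],[0,0,-0.67],[0,0,-0.67],[0,0,-0.67],[0,0,-0.67],[0,0,-0.67]]' --rot '[[0,0,0],[0,0,0],[0,0,0],[0,0,0],[0,0,0],[0,0,0],[0,0,0],[0,0,0],[0,0,0],[0,0,0]]' --hand '[1,1,1,1,1,1,1,0.4,0.4,0.4]' --newtons 40

```text
time_s: 13.03
ee_pos: [463.6, -192.1, 6.2]
ee_rot: [-179.9, 0.1, -175.7]
force: [-0.9, 0.4, -0.3]
gripper_width: 74.3
gripper_force: 0.0
```

Request:
apply_moves --delta_pos '[[0,0,0],[0,0,0],[0,0,0],[0,0,0],[0,0,0],[0,0,0]]' --rot '[[0,0,0],[0,0,0],[0,0,0],[0,0,0],[0,0,0],[0,0,0]]' --hand '[0.3,0.3,0.3,0.3,0.3,0.3]'

```text
time_s: 13.53
ee_pos: [462.7, -191.4, 5.2]
ee_rot: [180.0, -0.0, -175.7]
force: [-0.5, 2.5, 2.1]
gripper_width: 45.8
gripper_force: 40.0
```

Request:
apply_moves --delta_pos '[[0,0,0.1],[0,0,0.3],[0,0,0.5],[0,0,0.75],[0,0,1],[0,0,1]]' --rot '[[0,0,0],[0,0,0],[0,0,0],[0,0,0],[0,0,0],[0,0,0]]' --hand '[0.3,0.3,0.3,0.3,0.3,0.3]'

```text
time_s: 14.03
ee_pos: [466.1, -193.5, 130.0]
ee_rot: [-179.7, 0.5, -175.7]
force: [-0.0, -0.2, -3.3]
gripper_width: 46.1
gripper_force: 40.0
```

Request:
apply_moves --delta_pos '[[0,0.2,0.1],[0,0.4,0.2],[0,0.6,0.2],[0,0.8,0.2],[0,1,0.2]]' --rot '[[0,0,-0.07],[0,0,-0.14],[0,0,-0.21],[0,0,-0.28],[0,0,-0.35]]' --hand '[0.3,0.3,0.3,0.3,0.3]'

```text
time_s: 14.45
ee_pos: [461.8, -70.9, 147.8]
ee_rot: [-180.0, -0.1, 153.9]
force: [1.5, 0.4, -4.4]
gripper_width: 45.5
gripper_force: 40.0
```

Request:
apply_moves --delta_pos '[[0,0.2,0],[0,0.4,0],[0,0.6,0],[0,0.8,0],[0,1,0]]' --rot '[[0,0,-0.07],[0,0,-0.14],[0,0,-0.21],[0,0,-0.28],[0,0,-0.35]]' --hand '[0.3,0.3,0.3,0.3,0.3]'

```text
time_s: 14.87
ee_pos: [461.7, 49.1, 147.5]
ee_rot: [-179.9, -0.1, 123.8]
force: [-0.2, -0.4, -2.5]
gripper_width: 45.9
gripper_force: 40.0
```

Request:
apply_moves --delta_pos '[[0.05,0.2,0],[0.1,0.4,0],[0.1,0.4,0],[0.1,0.4,0],[0.1,0.4,0],[0.1,0.4,0],[0.1,0.4,0],[0.1,0.4,0]]' --rot '[[0,0,-0.07],[0,0,-0.14],[0,0,-0.176],[0,0,-0.176],[0,0,-0.176],[0,0,-0.176],[0,0,-0.176],[0,0,-0.176]]' --hand '[0.3,0.3,0.3,0.3,0.3,0.3,0.3,0.3]'

```text
time_s: 15.53
ee_pos: [474.7, 95.5, 149.0]
ee_rot: [-180.0, 0.0, 109.0]
force: [-0.2, -0.5, -3.4]
gripper_width: 45.7
gripper_force: 40.0
```

```bash
python3 - <<'E'
from h import *
s=env.state(); p=viewer.grab_frame("wrist"); S=viewer.grab_frame("scene"); print(s["time_s"],s["ee_pos"],s["ee_rot"],s["gripper_width"],s["qpos"])
a=p["pixels"][:,:,::-1]; b=cv2.resize(S["pixels"][120:260,300:480,::-1],None,fx=3,fy=3,interpolation=cv2.INTER_CUBIC)
cv2.imwrite("pics/s4.png",b)
for q,z in dict(upper_half=0,big_dowel=76,small_dowel=76,lower_face=76).items(): print(q,[[(c,x,at_z(P,x,z+(q=="upper_half")*(s["ee_pos"][2]-5),s).round(1).tolist()) for c,x in lm(P,q,2)] for P in (p,S)])
E
```

```text
15.5333 [474.67570112  95.49584859 148.96161707] [-1.79978449e+02  3.96831490e-03  1.08964805e+02] 45.66653365550117 [ 1.00190666e+01  1.33296548e+01  1.06869370e+02 -8.41116047e-03
  5.98216471e+01 -8.94150845e+00]
upper_half [[(0.73, [319.8, 240.8], [473.6, 93.6, 144.0])], [(0.94, [210.3, 195.5], [574.4, -164.0, 144.0]), (0.84, [248.2, 251.5], [727.1, -74.5, 144.0])]]
big_dowel [[(0.66, [322.9, 172.2], [466.3, 120.4, 76.0])], [(0.67, [363.8, 191.4], [465.6, 122.6, 76.0])]]
small_dowel [[(0.26, [516.6, 202.5], [616.9, 146.9, 76.0])], [(0.96, [337.9, 195.7], [479.8, 67.2, 76.0])]]
lower_face [[(0.92, [319.4, 203.6], [471.8, 96.0, 76.0]), (0.68, [322.5, 196.7], [472.3, 102.0, 76.0])], [(0.86, [352.2, 196.7], [485.0, 96.5, 76.0]), (0.58, [362.0, 193.3], [472.8, 118.0, 76.0])]]
```

View pics/s4.png

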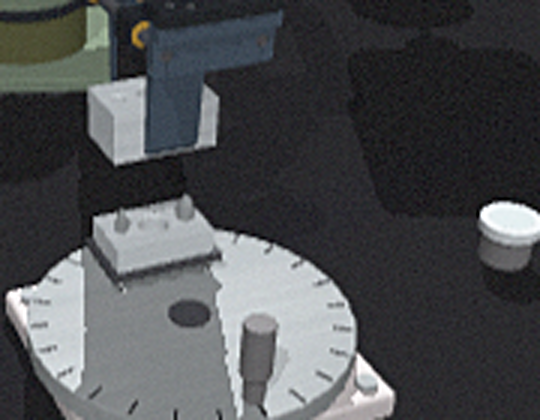

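The scene crop shows the held block directly above the mould, with the big dowel on the right (+y) at crop (185,207) and the small one at (121,218), aligned. I'll descend gently and watch the force.

Request:
apply_moves --delta_pos '[[0,0.01,-0.1],[0,0.01,-0.2],[0,0.01,-0.3],[0,0.01,-0.38],[0,0.01,-0.38],[0,0.01,-0.38]]' --rot '[[0,0,0],[0,0,0],[0,0,0],[0,0,0],[0,0,0],[0,0,0]]' --hand '[0.3,0.3,0.3,0.3,0.3,0.3]'

```text
time_s: 16.53
ee_pos: [474.7, 97.4, 103.3]
ee_rot: [-179.9, -0.0, 109.0]
force: [0.3, -0.1, -3.2]
gripper_width: 45.9
gripper_force: 40.0
```

Request:
apply_moves --delta_pos '[[0,0,-0.02],[0,0,-0.04],[0,0,-0.06],[0,0,-0.08],[0,0,-0.08],[0,0,-0.08]]' --rot '[[0,0,0],[0,0,0],[0,0,0],[0,0,0],[0,0,0],[0,0,0]]' --hand '[0.3,0.3,0.3,0.3,0.3,0.3]'

```text
time_s: 17.03
ee_pos: [474.8, 97.4, 93.9]
ee_rot: [-180.0, -0.0, 109.0]
force: [0.7, -0.9, -3.3]
gripper_width: 46.0
gripper_force: 40.0
```

Request:
apply_moves --delta_pos '[[0,0,-0.01],[0,0,-0.02],[0,0,-0.03],[0,0,-0.04],[0,0,-0.05],[0,0,-0.05]]' --rot '[[0,0,0],[0,0,0],[0,0,0],[0,0,0],[0,0,0],[0,0,0]]' --hand '[0.3,0.3,0.3,0.3,0.3,0.3]'

```text
time_s: 17.53
ee_pos: [474.6, 97.4, 87.6]
ee_rot: [-180.0, -0.0, 109.0]
force: [-0.4, 0.6, -4.7]
gripper_width: 45.7
gripper_force: 40.0
```

Request:
apply_moves --delta_pos '[[0,0,-0.01],[0,0,-0.02],[0,0,-0.03],[0,0,-0.04],[0,0,-0.05],[0,0,-0.05]]' --rot '[[0,0,0],[0,0,0],[0,0,0],[0,0,0],[0,0,0],[0,0,0]]' --hand '[0.3,0.3,0.3,0.3,0.3,0.3]'

```text
time_s: 18.03
ee_pos: [474.6, 97.3, 81.7]
ee_rot: [-180.0, -0.0, 109.0]
force: [-1.8, 0.5, -4.6]
gripper_width: 45.4
gripper_force: 40.0
```

Request:
apply_moves --delta_pos '[[0,0,-0.01],[0,0,-0.02],[0,0,-0.03],[0,0,-0.04],[0,0,-0.04],[0,0,-0.04],[0,0,-0.04]]' --rot '[[0,0,0],[0,0,0],[0,0,0],[0,0,0],[0,0,0],[0,0,0],[0,0,0]]' --hand '[0.3,0.3,0.3,0.3,0.3,0.3,0.3]'

```text
time_s: 18.62
ee_pos: [474.7, 97.3, 77.7]
ee_rot: [-180.0, -0.0, 109.0]
force: [-3.8, 0.5, 5.3]
gripper_width: 46.0
gripper_force: 40.0
```

Request:
apply_moves --delta_pos '[[-0.005,0,-0.01],[-0.005,0,-0.02],[-0.005,0,-0.028],[-0.005,0,-0.028],[-0.005,0,-0.028],[-0.005,0,-0.028],[-0.005,0,-0.028],[-0.005,0,-0.028]]' --rot '[[0,0,0],[0,0,0],[0,0,0],[0,0,0],[0,0,0],[0,0,0],[0,0,0],[0,0,0]]' --hand '[0.3,0.3,0.3,0.3,0.3,0.3,0.3,0.3]'

```text
time_s: 19.28
ee_pos: [474.7, 97.3, 75.1]
ee_rot: [179.9, 0.0, 109.0]
force: [-5.4, -0.6, 10.4]
gripper_width: 45.8
gripper_force: 40.0
```

```bash
python3 - <<'E'
from h import *
S=viewer.grab_frame("scene"); s=env.state(); print(s["ee_pos"],s["force"],s["torque"],s["gripper_width"])
cv2.imwrite("pics/s5.png",cv2.resize(S["pixels"][140:260,300:460,::-1],None,fx=4.5,fy=4.5,interpolation=cv2.INTER_CUBIC))
E
```

```text
[474.70299719  97.37074216  75.1508205 ] [-4.26092948  0.08656512 10.25778573] [0.03744437 0.91524755 0.07058903] 45.76449190651389
```

View pics/s5.png

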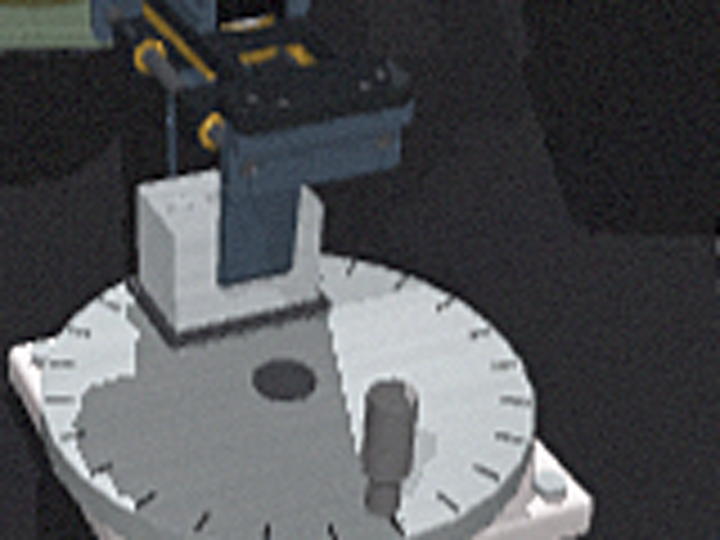

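The scene crop shows the halves closed flush, with no visible seam. The push is about 10.3 N at the wrist plus roughly 3.4 N of block weight, so close to 14 N. I'm handing in.

```bash
python3 -c "
from workcell import env
print(env.job_done())"
```

```text
the job is handed in; nothing more can be done
None
```

I turned the table one click counter-clockwise, set the upper half on the dowels until the halves looked flush, and handed in while still holding it pressed at about 14 N; no verdict came back.

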